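# Hang the glass star hoop on the hook

### The job

Lift the amber glass star hoop out of its wooden cradle by the top of its rim and hang it on the steel double J-hook, so that it hangs straight, its rim resting across both prongs behind their upturned tips. It is thin glass: pinch it lightly, set it down softly, and do not drop or knock it. Leave the green hoop standing in its own cradle.

Things in the scene. Friction and masses are not known exactly. Their poses are not given: they have to be found in the camera images.
- amber_hoop: Amber glass hoop, 120 g, standing upright. Ring of round rod 12 mm thick, 150 mm outside, 126 mm inside; a star is fused in its lower half, nothing in the opening above 11 mm over the centre. Origin: ring centre; x: square to the ring's plane; z: up to the top of the rim. FRAGILE: it cracks above 12 N from either finger or from what it is pressed or knocked against.
- amber_top (a point): Point on the amber hoop: centre of the rod at the top of the rim, 69 mm above the ring's centre and 6 mm below the highest point. Axes as the hoop's: pinch the rod's 12 mm thickness along x, fingers from above.
- green_hoop: Green glass hoop of the same size and shape with a pale star, standing upright in the other cradle; not to be moved. Origin: centre of the ring; axes as for the amber one.
- cradle_amber: Fixed light wooden cradle, 64 x 180 x 57 mm high, in which the amber hoop stands in a slot 16 mm wide and 45 mm deep along the cradle's y axis. Origin: centre of its underside; z up. The hoop's centre is 87 mm above this origin while it stands in the slot; it lifts straight up.
- cradle_green: Fixed cradle like the other, holding the green hoop. Origin: centre of its underside.
- hook_stand: Fixed steel stand with a double J-hook: base plate 130 x 130 x 10 mm, a post 16 mm thick at x = +55 mm, no taller than the prongs, a crossbar on its top, and two level prongs running from it to -x (towards the robot, give or take the yaw). Origin: on the table below the middle of the prongs; x from the prongs' tips to the post, z up.
- hook_seat (a point): Midway between the prongs at their axes' level, 240 mm above the table; axes as the stand's. Prongs 8 mm thick at y = -30 and +30 mm, from the crossbar (10 mm thick, x = +55 mm) to upturned tips at x = -40 mm that reach 20 mm above this point. Free space for fingers between them. A hoop hung square here has its centre 51 mm below, its amber_top point 18 mm above this point.

How it is judged:
On the way:
1. the amber hoop is lifted clear of its cradle (z of amber_hoop in the frame of cradle_amber above 0.14 m and contact force between amber_hoop and cradle_amber below 0.05 N), for 0.2 s.
At the end, for the whole second after the job is handed in: The amber hoop hangs at rest from both prongs between the upturned tips and the crossbar: its centre 42 to 60 mm below the prongs' level, within 12 mm of the middle sideways, square to the prongs within 28 degrees, star down within 22 degrees; the green hoop is within 20 mm of where it was (x of amber_hoop in the frame of hook_seat between -0.036 and 0.048 m and y of amber_hoop in the frame of hook_seat between -0.012 and 0.012 m and z of amber_hoop in the frame of hook_seat between -0.06 and -0.042 m and angle between the x axis of amber_hoop and the x axis of hook_seat, either way round below 0.5 rad and angle between amber_hoop's own z axis and vertical below 0.4 rad and contact force between amber_hoop and hook_stand above 0.3 N and linear speed of amber_hoop below 0.03 m/s and angular speed of amber_hoop below 0.3 rad/s and distance of green_hoop from where it was at the start of the episode below 0.02 m); the robot touches nothing.
It fails at once if the fingers squeeze the amber hoop with more than 12 N each (24 N in sum) (contact force between amber_hoop and the fingers above 24 N).
It fails at once if the amber hoop is pressed or knocked against the hook or its cradle with more than 12 N (contact force between amber_hoop and hook_stand above 12 N or contact force between amber_hoop and cradle_amber above 12 N).
It fails at once if the amber hoop is knocked against anything else (all forces on it in sum above 36 N) (contact force between amber_hoop and anything else above 36 N).
It fails at once if the amber hoop is dropped: out of the fingers it moves faster than 0.3 m/s (a fall of about 5 mm) (contact force between amber_hoop and the fingers below 0.05 N and linear speed of amber_hoop above 0.3 m/s).
It fails at once if the green hoop is displaced by more than 20 mm (distance of green_hoop from where it was at the start of the episode above 0.02 m).
It also fails if it takes over 66 s, if anything falls off the work surface, if the arm or the gripper's body presses on something with over 40 N, if the wrist force passes 120 N, or if a joint passes its speed limit or range.

### The arm

A 6-joint arm with a two-finger parallel gripper is mounted at the origin on the work surface. World frame = base frame: x ahead of the robot, y to its left, z up, the work surface at z = 0. Lengths are in m, angles in rad, forces in N, time in s.
With the tool pointing down it reaches from about 0.4 to 0.825 m from the base axis. Payload 7 kg.
Tool frame: the origin (TCP) lies midway between the tips of the shut fingers; the grasp point (between the pads) lies 19 mm behind it; z points along the fingers, y is the line along which they close (so a half turn about z gives the same grasp; the last joint's range is limited). The gripper opens to 88 mm and grips with 3 to 60 N. Pads are 19 mm wide; open, the fingers measure 130 mm over their backs; the gripper's body (78 mm by 193 mm) begins 47 mm behind the grasp point.
Start: joints at [0.288, 0.359, 0.012, 0, -1.224, -0.288], TCP at [0.675, -0, 0.227] pointing down, gripper open.
Joint ranges: [-3.07, 3.07], [-1.43, 2.12], [-1.02, 1.25], [-3.03, 1.67], [-3.05, -0], [-3.03, 3.03]. Speed limits (rad/s): [2.39, 2.39, 3.01, 3.14, 3.14, 3.14].

### API

Orientations are given as a unit quaternion [x, y, z, w].
In Python, from station import bot, capture, order, spotter, get_time_s, get_q, get_joint_vel, get_effort, get_eef_pos, get_orientation, get_contact_force, get_torque, get_opening, get_gripper_force gives the robot as it stands. Calls block until the motion is done:
- bot.reach(position, orientation): joint-space move of the TCP to a pose.
- bot.movel(position, rotation=None, speed=0.15, threshold=None): straight line of the TCP; rotation=None keeps the orientation; speed is the mean speed in m/s. With threshold (N) it stops when the force on the tool has changed by that much, and returns True; else False.
- bot.movej(angles): joint-space move.
- bot.command_gripper(opening): finger opening in m; the grip force is fixed at half the most; returns when the fingers have stopped.
- bot.dwell(seconds).
- bot.ik(position, orientation): joint angles nearest the present ones, or None.
- capture(name): name is "scene" or "side" or "wrist"; returns a dict with "frame" (400x640x3 uint8, red, green, blue), "mtx" (3x3 intrinsics, pixels), "k1" (the pictures are not rectified: a ray, as slopes to the right and down, at radius r is drawn at 1 + k1 r^2 times it, then the intrinsics apply), "T" (4x4, takes a point from camera to world coordinates). Camera axes: x right, y down, z forward; pixel columns grow to the right and rows downward; lengths in m; the calibration is good to about 2 mm. A picture is of the moment at which its call begins. There is no depth.
A pose or a line that the arm cannot do raises bot.Unreachable and nothing moves.
- order.sign_off(): hands the job in; it is judged then, once.
Trained networks look in the newest picture that a camera, given by its name, has taken for a name from the list of things; names that differ only in an ending like _2 or _b are one class to them, and where a whole thing is asked for, a point or a joint stands for the part that bears it (a point fixed in the world has none). Each returns a list of dicts, best first, with "confidence" (0 to 1); they miss things now and then, are a little off and sometimes report something else, mostly with a low value. They report only what shows in the picture. A call takes as long as a camera call.
- spotter.masks_of(camera, query): "mask" (400x640 bool, what is visible of it) and "pixel" ([column, row] in pixels, amid what is visible of it).
- spotter.tip_of(camera, query): "pixel" ([column, row] in pixels: a listed point, or the origin of a listed thing).
Readings, each from a call of its own:
- get_time_s(): time.
- get_q(): joint angles.
- get_joint_vel(): joint speeds.
- get_effort(): joint torques, N m.
- get_eef_pos(): TCP position.
- get_orientation(): TCP orientation.
- get_contact_force(): force on the tool from outside, world axes, zero at the start.
- get_torque(): the same for the moment, N m.
- get_opening(): finger opening in m.
- get_gripper_force(): force on a finger pad.
Only numpy, scipy, OpenCV 4.12 (cv2) and the standard library are available. Lean on these libraries where they do the work, as an engineer would, in place of code of your own. Each camera call takes 0.05 s, during which the arm holds its last target. There are 200 camera calls.

## Working session

There is one attempt and no reset: what is moved stays moved. The work goes in short steps, each a Python script; the robot and the scene stay as the last script left them, time stands still between calls to the robot, and variables do not carry over. Pictures are saved under pics/ and viewed, at most 10 in all, crops included, and the job is handed in when it is done.

```bash
ls; mkdir -p pics; cat > h.py <<'E'
import numpy as np, cv2
from station import *
def save(name,f,crop=None):
    im=f["frame"][...,::-1]
    if crop: im=im[crop[1]:crop[3],crop[0]:crop[2]]
    cv2.imwrite("pics/"+name+".png",im)
def ray(f,px):
    K=np.array(f["mtx"]);d=np.array([(px[0]-K[0,2])/K[0,0],(px[1]-K[1,2])/K[1,1]])
    u=d.copy()
    for _ in range(20): u=d/(1+f["k1"]*(u@u))
    T=np.array(f["T"]); v=T[:3,:3]@np.array([u[0],u[1],1]); return T[:3,3],v/np.linalg.norm(v)
def tri(rs):
    A=sum(np.eye(3)-np.outer(v,v) for o,v in rs);b=sum((np.eye(3)-np.outer(v,v))@o for o,v in rs)
    p=np.linalg.solve(A,b); return p,[np.linalg.norm((np.eye(3)-np.outer(v,v))@(p-o))*1000 for o,v in rs]
def proj(f,p):
    T=np.array(f["T"]);c=T[:3,:3].T@(np.asarray(p)-T[:3,3]);u=c[:2]/c[2];u=u*(1+f["k1"]*(u@u));K=np.array(f["mtx"])
    return np.array([K[0,0]*u[0]+K[0,2],K[1,1]*u[1]+K[1,2]])
E
python3 - <<'E'
from h import *
np.set_printoptions(precision=4,suppress=True)
F={}
for c in ("scene","side","wrist"):
    F[c]=capture(c); save(c+"0",F[c]); print(c,F[c]["T"][:3,3],F[c]["T"][:3,2])
Q=["amber_hoop","amber_top","green_hoop","cradle_amber","cradle_green","hook_stand","hook_seat"]
for q in Q:
    rs=[]
    for c in F:
        r=spotter.tip_of(c,q); print(q,c,[(np.round(d["pixel"],1),round(d["confidence"],2)) for d in r[:3]])
        if r and c!="wrist": rs.append(ray(F[c],r[0]["pixel"]))
    if len(rs)>1: print("   ",tri(rs))
print(get_orientation(),get_time_s(),get_opening(),get_gripper_force())
E
```

```text
pics
station.py
scene [1.0726 0.3688 0.845 ] [-0.5573 -0.3883 -0.7339]
side [ 0.3651 -0.7756  0.8834] [ 0.1978  0.7176 -0.6677]
wrist [ 0.6742 -0.0758  0.3845] [-0.0019  0.2806 -0.9598]
amber_hoop scene [(array([336.6, 221.9]), 0.64)]
amber_hoop side [(array([297.7, 218.4]), 0.63)]
amber_hoop wrist [(array([458.9, 218.5]), 0.63)]
    (array([0.5215, 0.0359, 0.084 ]), [np.float64(1.1811074848099719), np.float64(1.1811074848101515)])
amber_top scene [(array([338. , 192.4]), 0.83)]
amber_top side [(array([295.3, 196.4]), 0.61), (array([302.7, 219.9]), 0.43)]
amber_top wrist [(array([491.9, 246.5]), 0.9)]
    (array([0.518 , 0.0323, 0.16  ]), [np.float64(0.14909493768058035), np.float64(0.14909493768059576)])
green_hoop scene [(array([422.8, 280. ]), 0.75)]
green_hoop side [(array([290.4, 167.5]), 0.69), (array([300.9, 218.4]), 0.22)]
green_hoop wrist []
    (array([0.549 , 0.2324, 0.0877]), [np.float64(0.25092912074652574), np.float64(0.25092912074649026)])
cradle_amber scene [(array([333.9, 249.6]), 0.67), (array([173.9, 126.5]), 0.36)]
cradle_amber side [(array([299. , 243.7]), 0.67),
[... 305 characters left out ...]
.3]), 0.87)]
cradle_green wrist [(array([399.3, 317.5]), 0.96)]
    (array([ 0.5662, -0.1803,  0.3028]), [np.float64(97.02630138419893), np.float64(97.02630138419893)])
hook_stand scene [(array([197.9, 212.8]), 0.83)]
hook_stand side [(array([378., 331.]), 0.68), (array([295.7, 195.2]), 0.64)]
hook_stand wrist []
    (array([ 0.6153, -0.262 , -0.0007]), [np.float64(2.8830690251234734), np.float64(2.883069025123414)])
hook_seat scene [(array([175.2, 125.6]), 0.88)]
hook_seat side [(array([388.8, 254.6]), 0.8)]
hook_seat wrist []
    (array([ 0.6197, -0.2616,  0.2433]), [np.float64(4.057106855956913), np.float64(4.057106855957245)])
[ 0.7071 -0.7071  0.      0.    ] 1.2 0.08783719112421606 0.0
```

View pics/scene0.png

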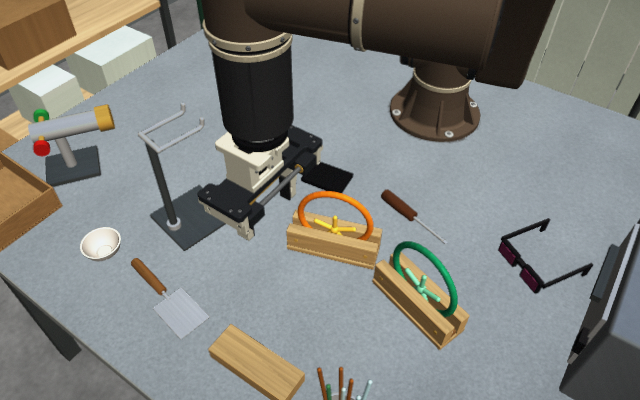

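View pics/side0.png

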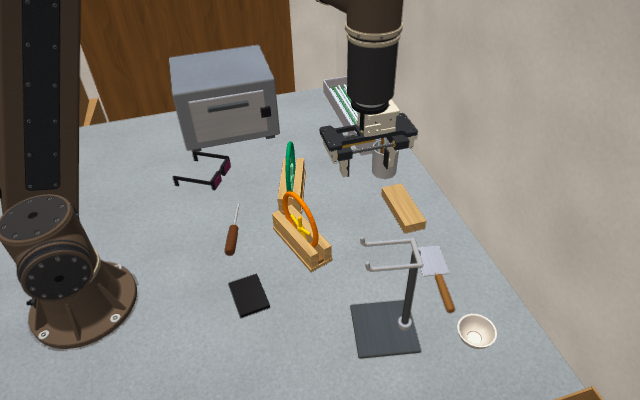

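View pics/wrist0.png

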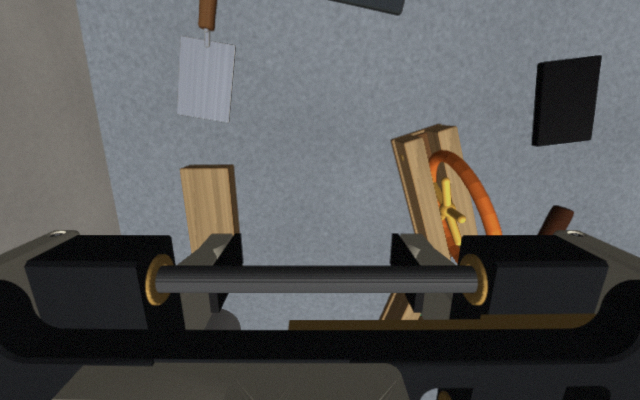

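The scene view shows the amber hoop's top at about (338,192), the green hoop at (424,280) and the fork at about (172,125). In the side view these are at (297,195), (290,168) and (390,252). The wrist view shows the amber ring at (470,205). The network points agree with this, so next I fit the poses and yaws to the masks.

```bash
cat > fit.py <<'E'
from h import *
from scipy.optimize import least_squares
from scipy.spatial import cKDTree
def place(m,p): # p x,y,z,yaw
    c,s=np.cos(p[3]),np.sin(p[3]); return m@np.array([[c,s,0],[-s,c,0],[0,0,1]])+p[:3]
t=np.radians(np.arange(-40,221,1.)); RING=np.c_[0*t,.069*np.cos(t),.069*np.sin(t)]
def seg(a,b,n=60): return np.linspace(a,b,n)
PR=[seg((.055,y,0),(-.04,y,0)) for y in(-.03,.03)]+[seg((-.04,y,0),(-.04,y,.02),15) for y in(-.03,.03)]+[seg((.055,-.03,0),(.055,.03,0))]
HOOK=np.vstack(PR+[seg((.055,0,0),(.055,0,-.14))])
def pix(f,m): return np.array([proj(f,q) for q in m])
def fit(F,M,model,p0,gates=(25,10,5)):
    p=np.array(p0,float)
    for g in gates:
        S={}
        for c in F:
            P=np.argwhere(M[c])[:,::-1].astype(float)
            d,_=cKDTree(pix(F[c],place(model,p))).query(P); S[c]=P[d<g]
        def res(p):
            return np.concatenate([cKDTree(pix(F[c],place(model,p))).query(S[c])[0]/np.sqrt(len(S[c])) for c in F if len(S[c])>20])
        p=least_squares(res,p,x_scale=[.01,.01,.01,.1],diff_step=1e-4).x
    print("fit",np.round(p,4),{c:(len(S[c]),round(float(np.sqrt(np.mean(cKDTree(pix(F[c],place(model,p))).query(S[c])[0]**2))),2)) for c in F if len(S[c])})
    return p
E
cat > meas.py <<'E'
from fit import *
F={c:capture(c) for c in("scene","side","wrist")}
def masks(q,hue=None,cams=("scene","side","wrist")):
    M={}
    for c in cams:
        r=spotter.masks_of(c,q)
        if not r or r[0]["confidence"]<.4: continue
        m=r[0]["mask"]
        if hue:
            h=cv2.cvtColor(F[c]["frame"],cv2.COLOR_RGB2HSV); m=m&(h[...,0]>=hue[0])&(h[...,0]<=hue[1])&(h[...,1]>170)
        M[c]=m
    return M
def run(q,model,guess,hue=None,cams=("scene","side","wrist")):
    M=masks(q,hue,cams); print(q,{c:int(m.sum()) for c,m in M.items()})
    return fit({c:F[c] for c in M},M,model,guess)
if __name__=="__main__":
    for y0 in(0,.5,-.5): a=run("amber_hoop",RING,(.5195,.034,.087,y0),(3,17))
    for y0 in(0,.4,-.4): k=run("hook_stand",HOOK,(.618,-.262,.24,y0),None,("scene","side"))
    for c in("scene","side"):
        im=F[c]["frame"][...,::-1].copy()
        for m,p in((RING,a),(HOOK,k)):
            for u in pix(F[c],place(m,p)): cv2.circle(im,tuple(int(round(v)) for v in u),0,(255,0,255),-1)
        x0,y0,x1,y1=(120,80,440,280) if c=="scene" else(250,170,450,350)
        cv2.imwrite(f"pics/fit_{c}.png",cv2.resize(im[y0:y1,x0:x1],None,fx=2.5,fy=2.5,interpolation=0))
E
python3 meas.py
```

```text
amber_hoop {'scene': 565, 'side': 434, 'wrist': 1851}
fit [0.5215 0.0287 0.0871 0.317 ] {'scene': (565, 1.6), 'side': (431, 1.51), 'wrist': (1305, 2.84)}
amber_hoop {'scene': 565, 'side': 434, 'wrist': 1851}
fit [0.5215 0.0287 0.087  0.3172] {'scene': (565, 1.6), 'side': (431, 1.51), 'wrist': (1303, 2.84)}
amber_hoop {'scene': 565, 'side': 434, 'wrist': 1851}
fit [0.5215 0.0287 0.0871 0.3169] {'scene': (565, 1.6), 'side': (431, 1.51), 'wrist': (1304, 2.84)}
hook_stand {'scene': 3485, 'side': 4277}
fit [ 0.6291 -0.2357  0.2096 -0.4052] {'scene': (923, 2.58), 'side': (879, 2.34)}
hook_stand {'scene': 3485, 'side': 4277}
fit [ 0.6303 -0.2349  0.2093 -0.2828] {'scene': (885, 2.41), 'side': (873, 1.94)}
hook_stand {'scene': 3485, 'side': 4277}
fit [ 0.6167 -0.2598  0.2359 -0.2988] {'scene': (1062, 2.23), 'side': (788, 2.37)}
```

```bash
python3 - <<'E'
from meas import *
from scipy.ndimage import distance_transform_edt as edt, map_coordinates as mc
a=run("amber_hoop",RING,(.5215,.0287,.087,.317),(3,17))
M=masks("hook_stand",None,("scene","side"))
D={c:edt(~M[c])-np.minimum(edt(M[c]),1.) for c in M}
def cost(p,c=None):
    return np.concatenate([np.maximum(mc(edt(~M[c]),pix(F[c],place(HOOK,p)).T[::-1],order=1),0) for c in M])
best=min((least_squares(cost,(.618,-.262,.24,y),x_scale=[.01,.01,.01,.1],diff_step=1e-3) for y in(-.6,-.3,-.1,.1,.3,.6)),key=lambda r:r.cost)
print(best.x,best.cost)
k=fit({c:F[c] for c in M},M,HOOK,best.x,(5,4,4,4)); print(cost(k)@cost(k))
for n in M:
    fit({n:F[n]},{n:M[n]},HOOK,k,(4,4))
for c in("scene","side"):
    im=cv2.resize(F[c]["frame"][...,::-1],None,fx=4,fy=4,interpolation=0)
    for m,p in((RING,a),(HOOK,k)):
        for u in pix(F[c],place(m,p)): cv2.circle(im,tuple(int(round(4*v+2)) for v in u),1,(255,0,255),-1)
    x0,y0,x1,y1=(130,90,330,240) if c=="scene" else(330,220,450,350)
    cv2.imwrite(f"pics/fit_{c}.png",im[4*y0:4*y1,4*x0:4*x1])
E
```

```text
amber_hoop {'scene': 644, 'side': 408, 'wrist': 1853}
fit [0.5214 0.0287 0.0869 0.3168] {'scene': (644, 1.74), 'side': (408, 1.45), 'wrist': (1314, 2.84)}
[ 0.6205414  -0.25954841  0.23790885 -0.20102608] 0.9514334026949204
fit [ 0.6195 -0.2594  0.2388 -0.1861] {'scene': (1048, 1.82), 'side': (1065, 1.87)}
4.939361367039951
fit [ 0.6254 -0.2499  0.248  -0.1712] {'scene': (1059, 1.84)}
fit [ 0.6173 -0.2636  0.2441 -0.1981] {'side': (1072, 1.88)}
```

View pics/fit_scene.png

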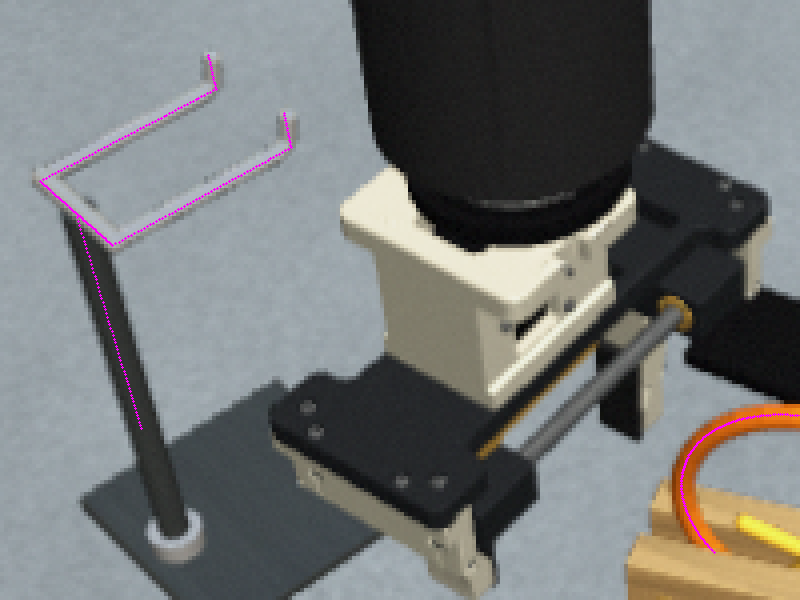

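View pics/fit_side.png

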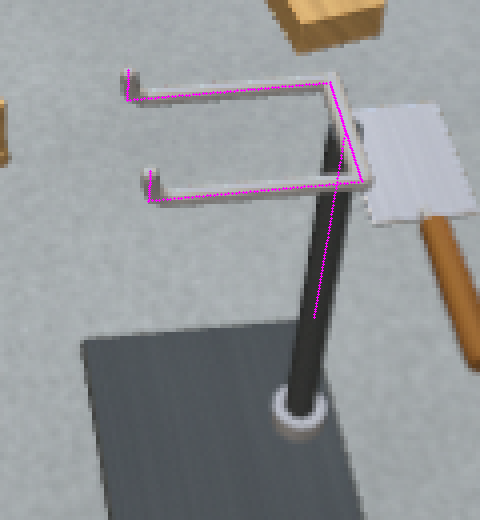

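The overlays lie on the prongs and the rim within about 1–2 px (2–3 mm). The fitted heights, 0.087 m for the hoop and 0.239 m for the seat, match the text. Next I move to pre-grasp and re-measure with the wrist camera.

```bash
cat >> h.py <<'E'
from scipy.spatial.transform import Rotation as R
def quat(yaw): return (R.from_euler("z",yaw)*R.from_quat([.70710678,-.70710678,0,0])).as_quat()
def info(s=""): print(s,"t",round(get_time_s(),2),"tcp",np.round(get_eef_pos(),4),"F",np.round(get_contact_force(),2),"op",round(get_opening(),4),"gf",round(get_gripper_force(),2),flush=True)
E
python3 - <<'E'
from meas import *
bot.reach([.5214,.0287,.26],quat(.317)); info()
for k in ("scene","side","wrist"): F[k]=capture(k)
a=run("amber_hoop",RING,(.5214,.0287,.087,.317),(3,17))
for c in F: 
    try: run("amber_hoop",RING,a,(3,17),(c,))
    except Exception as e: print(c,e)
save("wrist1",F["wrist"])
E
```

```text
t 3.33 tcp [0.5212 0.0289 0.2609] F [-0.18 -0.26 -0.29] op 0.0876 gf 0.0
amber_hoop {'scene': 671, 'side': 458, 'wrist': 1515}
fit [0.5212 0.0289 0.0866 0.3273] {'scene': (671, 1.7), 'side': (453, 1.61), 'wrist': (1282, 2.91)}
amber_hoop {'scene': 671}
fit [0.5179 0.0277 0.0821 0.3153] {'scene': (671, 1.66)}
amber_hoop {'side': 458}
fit [0.5223 0.024  0.0896 0.3134] {'side': (455, 1.48)}
amber_hoop {'wrist': 1515}
fit [0.5222 0.0245 0.1094 0.3278] {'wrist': (1293, 2.86)}
```

View pics/wrist1.png

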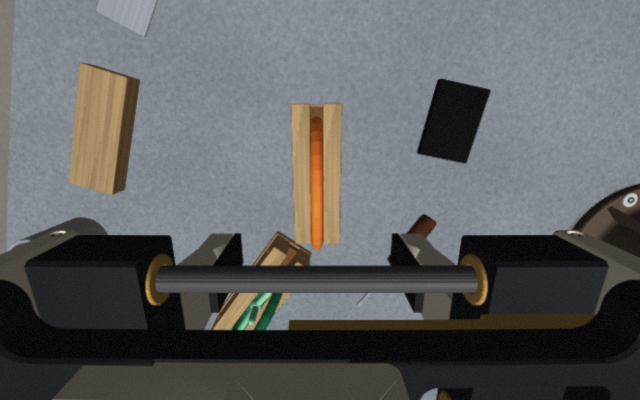

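The wrist view shows the rim vertical in the picture at column 317, midway between the fingers (225 and 408), so the yaw and centring are right. Next I descend and pinch in small steps.

```bash
python3 - <<'E'
from h import *
q=quat(.324)
bot.command_gripper(.06)
print(bot.movel([.5208,.030,.137],q,speed=.07,threshold=4)); info("down")
bot.command_gripper(.02); info()
op=.0155
while op>.0085:
    bot.command_gripper(op); g=get_gripper_force(); 
    if g>0: info(f"{op:.4f}")
    if g>5: break
    op-=.0003
E
```

```text
False
down t 6.39 tcp [0.521  0.0301 0.1374] F [-1.02  0.63 -0.52] op 0.0599 gf 0.0
 t 7.24 tcp [0.5208 0.03   0.137 ] F [0.07 0.09 0.33] op 0.0203 gf 0.0
0.0125 t 9.78 tcp [0.5208 0.03   0.137 ] F [ 1.1   0.58 -0.28] op 0.0125 gf 0.0
0.0122 t 9.99 tcp [0.5208 0.03   0.137 ] F [-0.36  0.32 -0.91] op 0.012 gf 0.0
0.0119 t 10.21 tcp [0.5208 0.03   0.137 ] F [0.25 0.01 0.98] op 0.0117 gf 0.69
0.0116 t 10.43 tcp [0.5208 0.03   0.137 ] F [ 0.16  0.41 -0.39] op 0.0118 gf 5.67
```

```bash
python3 - <<'E'
from meas import *
p=get_eef_pos()
bot.movel([p[0],p[1],p[2]+.02],None,speed=.03); info("up20")
bot.movel([p[0],p[1],p[2]+.135],None,speed=.06); info("up"); bot.dwell(.3)
F.update({c:capture(c) for c in F})
q=run("amber_hoop",RING,(.521,.030,.222,.324),(3,17),("scene","side"))
save("wrist2",F["scene"],(240,60,440,260))
E
```

```text
up20 t 11.39 tcp [0.5206 0.03   0.1569] F [ 0.01  0.13 -0.92] op 0.0117 gf 5.78
up t 13.46 tcp [0.5206 0.03   0.2717] F [ 0.1   0.45 -1.88] op 0.0117 gf 5.78
amber_hoop {'scene': 938, 'side': 590}
fit [0.5222 0.0302 0.2205 0.3215] {'scene': (661, 2.06), 'side': (488, 1.77)}
```

View pics/wrist2.png

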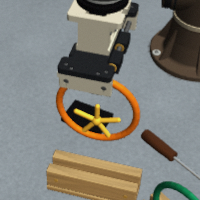

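The hoop is held and hangs straight in the crop, with the rim at about (98,110) and the cradle clear below it. Next I move in front of the hook and re-measure the hook and hoop together.

```bash
cat > hookfit.py <<'E'
from meas import *
from scipy.ndimage import distance_transform_edt as edt, map_coordinates as mc
def look(a0,k0):
    F.update({c:capture(c) for c in F})
    a=run("amber_hoop",RING,a0,(3,17),("scene","side"))
    M=masks("hook_stand",None,("scene","side"))
    k=fit({c:F[c] for c in M},M,HOOK,k0,(5,4,4))
    rs=[ray(F[c],spotter.tip_of(c,"hook_seat")[0]["pixel"]) for c in("scene","side")]; print("seat net",tri(rs))
    c,s=np.cos(k[3]),np.sin(k[3]); d=a[:3]-k[:3]
    print("hoop in hook frame",np.round([c*d[0]+s*d[1],-s*d[0]+c*d[1],d[2]],4),"dyaw",round(a[3]-k[3],3))
    for n,m in(("scene",0),("side",1)):
        im=cv2.resize(F[n]["frame"][...,::-1],None,fx=4,fy=4,interpolation=0)
        for mm,p in((RING,a),(HOOK,k)):
            for u in pix(F[n],place(mm,p)): cv2.circle(im,tuple(int(round(4*v+2)) for v in u),1,(255,0,255),-1)
        ctr=(pix(F[n],[k[:3]])[0]); x,y=int(ctr[0]),int(ctr[1]); x0,y0=max(x-90,0),max(y-60,0)
        cv2.imwrite(f"pics/l{int(get_time_s()*10)}_{n}.png",im[4*y0:4*(y0+130),4*x0:4*(x0+190)])
    return a,k
S=np.array([.619,-.260,.240]); Y=-.19
def H(x,y,z):  # hook frame -> world
    return S+[np.cos(Y)*x-np.sin(Y)*y,np.sin(Y)*x+np.cos(Y)*y,z]
E
python3 - <<'E'
from hookfit import *
bot.movel(H(-.12,0,.026),quat(Y),speed=.09); bot.dwell(.5); info()
p=get_eef_pos(); look((p[0],p[1],p[2]-.05,Y),(.6195,-.2594,.2388,-.186))
E
ls pics
```

```text
t 17.79 tcp [ 0.5012 -0.2374  0.266 ] F [-0.51 -0.33 -1.27] op 0.012 gf 5.78
amber_hoop {'scene': 741, 'side': 458}
fit [ 0.5031 -0.2364  0.2147 -0.1942] {'scene': (601, 1.79), 'side': (453, 2.15)}
fit [ 0.6197 -0.2594  0.2389 -0.1928] {'scene': (1107, 1.85), 'side': (979, 1.79)}
seat net (array([ 0.62051868, -0.26205205,  0.23687883]), [np.float64(4.66226498602824), np.float64(4.662264986028351)])
hoop in hook frame [-0.1189  0.0003 -0.0242] dyaw -0.001
fit_scene.png
fit_side.png
l182_scene.png
l182_side.png
scene0.png
side0.png
wrist0.png
wrist1.png
wrist2.png
```

```bash
python3 - <<'E'
from hookfit import *
print(bot.movel(H(0.003,0,.026),quat(Y),speed=.035,threshold=3)); bot.dwell(.3); info()
p=get_eef_pos(); look((p[0],p[1],p[2]-.05,Y),(.6197,-.2594,.2389,-.19))
E
ls pics/l*
```

```text
False
 t 22.36 tcp [ 0.6219 -0.2606  0.266 ] F [ 0.01  0.48 -0.84] op 0.0118 gf 5.78
amber_hoop {'scene': 666, 'side': 528}
fit [ 0.6228 -0.2615  0.2152 -0.1855] {'scene': (537, 1.83), 'side': (458, 2.09)}
fit [ 0.6196 -0.2593  0.2389 -0.1855] {'scene': (939, 1.88), 'side': (864, 1.92)}
seat net (array([ 0.62307207, -0.25912831,  0.23852316]), [np.float64(2.505035516833153), np.float64(2.505035516833328)])
hoop in hook frame [ 0.0035 -0.0016 -0.0237] dyaw 0.0
pics/l182_scene.png
pics/l182_side.png
pics/l228_scene.png
pics/l228_side.png
```

View pics/l228_side.png

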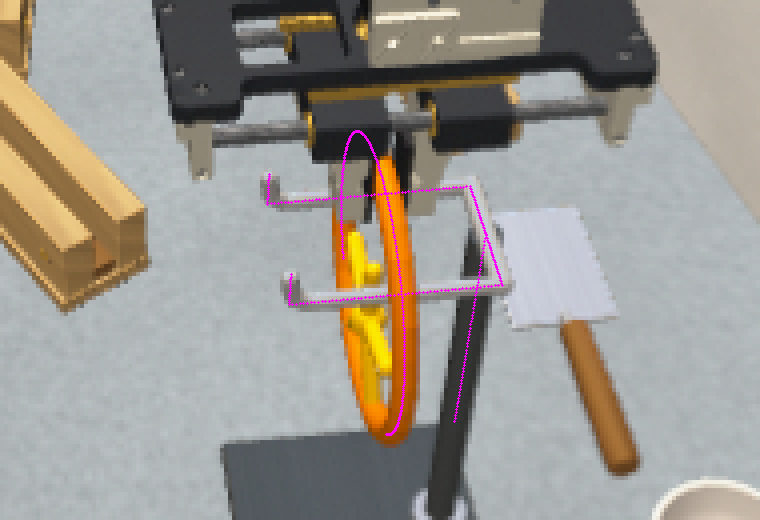

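The side view shows the hoop between the tips at (270,190)/(290,290) and the crossbar at (485,235), with both prongs passing through its opening. Next I lower it softly.

```bash
python3 - <<'E'
from hookfit import *
def z(): return get_eef_pos()[2]-S[2]
bot.movel(H(.003,0,.004),quat(Y),speed=.02,threshold=3); info()
f=lambda: np.mean([(bot.dwell(.02),get_contact_force()[2])[1] for _ in range(8)])
f0=f(); print("f0",f0); zt=z()
while zt>-.006:
    zt-=.0007; bot.movel(H(.003,0,zt),quat(Y),speed=.01); g=f()
    print(round(zt,4),round(g-f0,2),flush=True)
    if g-f0>1.0: break
info()
E
```

```text
t 24.21 tcp [ 0.622  -0.2606  0.2442] F [-0.07 -0.03 -1.44] op 0.0115 gf 5.78
f0 -1.2178784573692827
0.0035 -0.25
0.0028 0.1
0.0021 0.38
0.0014 -0.17
0.0007 0.06
-0.0 0.21
-0.0007 2.17
 t 27.02 tcp [ 0.6221 -0.2606  0.2395] F [ 0.32 -0.72  1.53] op 0.0117 gf 5.78
```

```bash
python3 - <<'E'
from hookfit import *
for o in(.0122,.0128,.014,.017,.022,.03): bot.command_gripper(o); bot.dwell(.1); info()
bot.dwell(.5)
p=get_eef_pos(); look((p[0],p[1],p[2]-.05,Y),(.6197,-.2594,.2389,-.19))
E
ls pics/l*
```

```text
t 27.49 tcp [ 0.6219 -0.2606  0.2392] F [-0.47  0.07 -0.77] op 0.0121 gf 0.01
 t 27.81 tcp [ 0.6219 -0.2606  0.2392] F [-1.25  0.31  0.42] op 0.0131 gf 0.0
 t 28.15 tcp [ 0.622  -0.2606  0.2393] F [0.55 0.06 0.05] op 0.0139 gf 0.0
 t 28.57 tcp [ 0.622  -0.2605  0.2393] F [-0.35 -0.08  0.03] op 0.0172 gf 0.0
 t 29.05 tcp [ 0.6219 -0.2606  0.2392] F [-0.18  0.22 -0.75] op 0.0217 gf 0.0
 t 29.58 tcp [ 0.6219 -0.2605  0.2393] F [-0.34  0.3  -0.04] op 0.0301 gf 0.0
amber_hoop {'scene': 695, 'side': 527}
fit [ 0.6227 -0.2613  0.1878 -0.1803] {'scene': (562, 2.05), 'side': (450, 2.25)}
fit [ 0.6195 -0.2594  0.239  -0.1834] {'scene': (890, 1.95), 'side': (691, 1.88)}
seat net (array([ 0.6220813 , -0.25957645,  0.24359555]), [np.float64(1.6129325330474804), np.float64(1.6129325330475848)])
hoop in hook frame [ 0.0035 -0.0012 -0.0511] dyaw 0.003
pics/l182_scene.png
pics/l182_side.png
pics/l228_scene.png
pics/l228_side.png
pics/l305_scene.png
pics/l305_side.png
```

The hoop hangs at −51.1 mm, centred and square. Next I withdraw straight up and check.

```bash
python3 - <<'E'
from hookfit import *
print(bot.movel(H(.003,0,.05),quat(Y),speed=.04,threshold=4)); bot.movel(H(.003,0,.12),quat(Y),speed=.08); bot.dwell(1.5); info()
look((.6227,-.2613,.1878,Y),(.6197,-.2594,.2389,-.19))
print(spotter.tip_of("scene","green_hoop")[:1])
E
ls -t pics/l*|head -2
```

```text
False
 t 34.62 tcp [ 0.6219 -0.2606  0.36  ] F [-1.06 -0.12 -0.89] op 0.03 gf 0.0
amber_hoop {'scene': 794, 'side': 656}
fit [ 0.6231 -0.2605  0.1887 -0.1869] {'scene': (656, 1.93), 'side': (575, 2.02)}
fit [ 0.6196 -0.2594  0.2389 -0.1859] {'scene': (971, 1.84), 'side': (786, 1.7)}
seat net (array([ 0.61723697, -0.25992333,  0.23715915]), [np.float64(0.7884299402625033), np.float64(0.7884299402626282)])
hoop in hook frame [ 0.0036 -0.0005 -0.0503] dyaw -0.001
[{'pixel': [419.0, 280.1], 'confidence': 0.61}]
pics/l350_side.png
pics/l350_scene.png
```

```bash
python3 -c "
from station import order
print(order.sign_off())"
```

```text
the job is handed in; nothing more can be done
None
```

View pics/l350_scene.png

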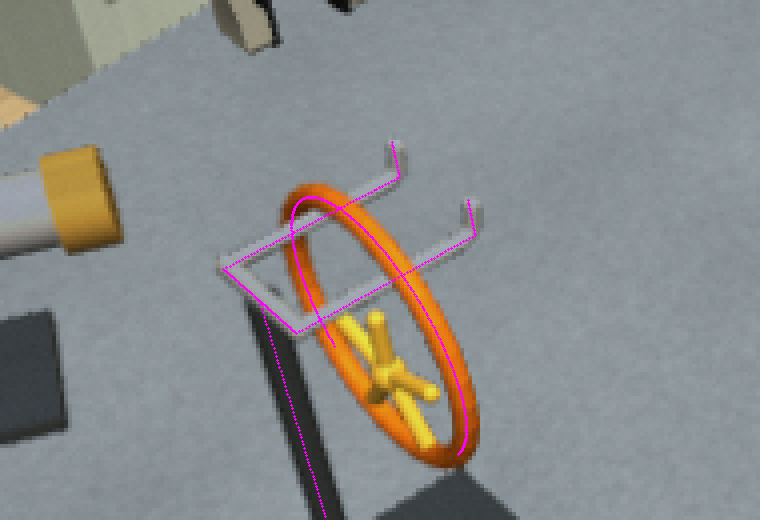

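The job is handed in (the verdict isn't shown to me): the amber hoop hangs straight on both prongs behind their tips, star down, centre about 50 mm below the prongs, pinched at under 6 N, with the gripper clear and no sign that the green hoop moved.

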